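Pin the hold-down strap on the tube stand

ROBOT

A 7-joint arm with a two-finger parallel gripper is mounted at the origin on the work surface. World frame = base frame: x ahead of the robot, y to its left, z up, the work surface at z = 0. Lengths are in m, angles in degrees, forces in N, time in s.
With the tool pointing down it reaches from about 0.425 to 0.875 m from the base axis. Payload 4.7 kg.
Tool frame: the origin (TCP) lies between the finger pads; the fingertips stand 17 mm ahead of it and the grasp point (between the pads) lies 2 mm behind it; z points along the fingers, y is the line along which they close (so a half turn about z gives the same grasp; the last joint's range is limited). The gripper opens to 87 mm and grips with 3 to 60 N. Pads are 19 mm wide; open, the fingers measure 117 mm over their backs; the gripper's body (75 mm by 190 mm) begins 51 mm behind the grasp point.
Start: joints at [67.042, 18.392, -4.016, 83.108, 1.295, 78.541, -3.26], TCP at [0.262, -0.595, 0.24] pointing down, gripper open.
Joint ranges: [-163.93, 163.93], [-17.29, 119.83], [-79.2, 71.16], [3.27, 140.29], [-89.18, 269.18], [5.43, 117.66], [-154.24, 154.24]. Speed limits (degrees/s): [147.25, 147.25, 180, 180, 180, 180, 180].

INTERFACE

Orientations are given as [roll, pitch, yaw] about the fixed x, y, z axes, in that order (R = Rz(yaw) Ry(pitch) Rx(roll)).
In Python, from cell import env, cams gives the robot as it stands.
- The arm moves only by the shell command python3 -m pendant 'ROWS' [FORCE]. ROWS is JSON, a list of rows, each an object of numbers: "tx", "ty", "tz": the shift along the tool's x, y, z each as a share of 0.05 m, from -1 to 1; "spin": the turn about the tool's z as a share of 4 degrees, from -1 to 1; "claw": the closure, from 0 (fully open) to 1 (shut). A call has 1 to 10 rows; each row shifts and turns the commanded pose from where the row before left it, along the tool's axes as they then stand; what a row does not reach is not made up. A row lasts 1/8 s, in which the tool goes at most 62.5 mm and 10.7 degrees, less where a joint would pass 70% of its speed; a pose out of reach is approached as far as the arm can. A call with a number of a shift or a turn outside -1 to 1 is refused whole. A call with a gripper value outside its range is refused whole. The fingers move at their own pace and stop on an object; FORCE is the grip in N (left out, the last holds). Time passes only in rows, so rows that do not move let the fingers close. It gives the time, the measured TCP pose, the force, the opening and the grip force at its end, in the units of the state.
- env.get_obs(): the state, without advancing time (a new reading comes with each control period).
- cams.read_camera(name): name is "side" or "top" or "wrist"; returns the picture (480x640x3 uint8, red, green, blue); there is no depth.
- cams.camera_info(name): a dict with "fx", "fy", "cx", "cy" (pixels), "rvec" (rotation vector, rad) and "tvec" (3), from world to camera coordinates, as OpenCV has them. Camera axes: x right, y down, z forward; pixel columns grow to the right and rows downward; lengths in m; the calibration is good to about 2 mm. A picture is of the moment at which its call begins: read the wrist's pose just before it. camera_info takes no time and is no camera call; for the wrist camera it gives the pose at the moment of the call.
- env.sign_off(): hands the job in; it is judged then, once.
The state is a dict: "time_s": time; "qpos": joint angles; "joint_velocities": joint speeds; "effort": joint torques, N m; "tool_pos": TCP position; "tool_rot": TCP orientation; "force": force on the tool from outside, world axes, zero at the start; "wrist_torque": the same for the moment, N m; "grip_width": finger opening in m; "grasp_force": force on a finger pad.
Only numpy, scipy, OpenCV 4.12 (cv2) and the standard library are available. Lean on these libraries where they do the work, as an engineer would, in place of code of your own. Each camera call takes 0.05 s, during which the arm holds its last target. There are 200 camera calls.

TASK

Swing the yellow hold-down strap by its black post until its hole lines up with the holes in the steel clevis, then push the red-knobbed pin through all three holes until its flange sits on the clevis, and let go. Leave the short white-knobbed pin, the blue bin, the wrench and the spray can where they are.

Things in the scene. Friction and masses are not known exactly. Their poses are not given: they have to be found in the camera images.
- clevis: Steel fork on the blue stand. Tilted frame: origin at the centre of the hole in the UPPER plate, on its top face; z = axis of the holes, leaning 30 deg from vertical towards the robot; x up the slope, away from the robot; y along the closed strap to its free end. Two plates 8 mm thick, one 16 mm chamfered hole in each; top faces at z = 0 and -24 mm; y -28 to 28, x -23 to 49 mm.
- stand: Blue stand bolted to the bench, place and yaw vary; origin on the bench, clevis origin at (-31, 30, 144) mm from it. Its slab slopes up 30 deg away from the robot: in the clevis frame x -75 to 75, y -155 to 45 mm, top at z = -62. Clevis spine from x = 35 to 49. A 38 mm aluminium tube lies up the slope, centred at y = -65, under the strap.
- strap (a joint): Angle of the yellow strap on its hinge, rad. 0: its hole is in line with the clevis holes; positive: swung out, down the slope towards the robot (turn about +z of the clevis frame). Range -0.12 to 0.95: no stop at 0, it can be pushed past. Starts at 0.35 to 0.7. Hinge friction 0.3 N m: stays where left, 1 to 3 N at the post moves it.
- strap_hinge (a point): Point on the strap's hinge axis, on the strap's top face: at (0, -120, -10) mm in the clevis frame. The point's axes are the strap's: z parallel to the clevis z, y along the strap towards its free end.
- strap_hole (a point): Centre of the 16 mm hole in the strap, on its top face, 120 mm from the hinge axis. The strap is 36 mm wide and 12 mm thick; in the clevis its top face is 10 mm below the upper plate's top face.
- strap_handle (a point): Top centre of the black round post for swinging the strap: 16 mm diameter, rising 52 mm from the strap's top face, parallel to the clevis z axis, 190 mm from the hinge axis (70 mm beyond the hole). The point's axes are those of the strap.
- pin: The pin to use: steel with a RED knob. Origin: centre of the underside of its flange; z towards the knob. Shank 14 mm diameter, 48 mm long below the origin, the last 12 mm tapering to a 6 mm tip; flange 26 mm diameter, 5 mm thick; above it the round knob, 20 mm diameter, 42 mm tall. 0.12 kg. Home: its origin on the clevis origin. Starts upright in one hole of the wooden block.
- short_pin: A pin that is too short, with a WHITE knob: same knob, flange and shank diameter, shank 24 mm long. Stands in the other hole of the wooden block; leave it there.
- pin_block: Wooden block, 60 x 140 x 55 mm, fixed to the bench on the left or the right, origin at the centre of its underside. Two 17 mm through holes at y = +40 and -40 mm in its frame; the pins hang in them with the flanges on its top face.
- bin: Blue open bin, 100 x 130 x 60 mm, empty, origin at the centre of its underside; leave it.
- wrench: Steel wrench, 170 mm long, lying on the bench along its x axis; leave it.
- spray_can: Closed can, 54 mm diameter, 140 mm tall, origin at the centre of its underside; leave it standing.

How it is judged:
By the outcome, as a careful person would: the job done as asked, in the order asked, and still so for the second after the job is handed in, with the robot touching nothing.
It also fails if it takes over 58 s, if anything falls off the work surface, if the arm or the gripper's body presses on something with over 40 N, if the wrist force passes 120 N, or if a joint passes its speed limit or range.

## Working session

There is one attempt and no reset: what is moved stays moved. The work goes in short steps, Python scripts to look and compute and a shell command to move; the robot and the scene stay as the last step left them, time stands still between calls to the robot, and variables do not carry over. Pictures are saved under pics/ and viewed, at most 10 in all, crops included, and the job is handed in when it is done.

```bash
mkdir -p pics; ls; python3 - <<'E'
from cell import env,cams
import cv2,numpy as np
for n in("side","top"):
    im=cams.read_camera(n); cv2.imwrite(f"pics/{n}0.png",im[:,:,::-1]); i=cams.camera_info(n); 
    R=cv2.Rodrigues(np.array(i["rvec"]))[0]; print(n,i["fx"],(-R.T@np.array(i["tvec"])).round(3),R[2].round(2))
o=env.get_obs();print(o)
E
```

```text
pics
side 436.04228059810924 [0.328 0.786 0.626] [ 0.26 -0.81 -0.52]
top 476.43769188288417 [ 0.479 -0.017  1.15 ] [ 0.08  0.03 -1.  ]
{'time_s': 0.1, 'qpos': array([67.04260943, 18.43530732, -4.01588755, 83.16638719,  1.2953888 ,
       78.5398065 , -3.2593153 ]), 'joint_velocities': array([ 0.0980105 , -0.08740531, -0.06751927, -0.18332116, -0.05418245,
        0.02734746,  0.04493926]), 'effort': array([-5.76100920e-04, -4.92568660e+01, -4.05913275e-01, -3.13398743e+01,
       -6.39923522e-02,  3.94335121e-02,  5.27653151e-05]), 'tool_pos': array([ 0.26172151, -0.59449129,  0.23857865]), 'tool_rot': array([-1.79903750e+02,  5.58153673e-03,  2.37680562e+01]), 'force': array([-0.53286323, -0.02252914, -0.66203889]), 'wrist_torque': array([-0.02867759,  0.00318746, -0.0177069 ]), 'grasp_force': 0.0, 'grip_width': 0.08699677524658748}
```

View pics/side0.png

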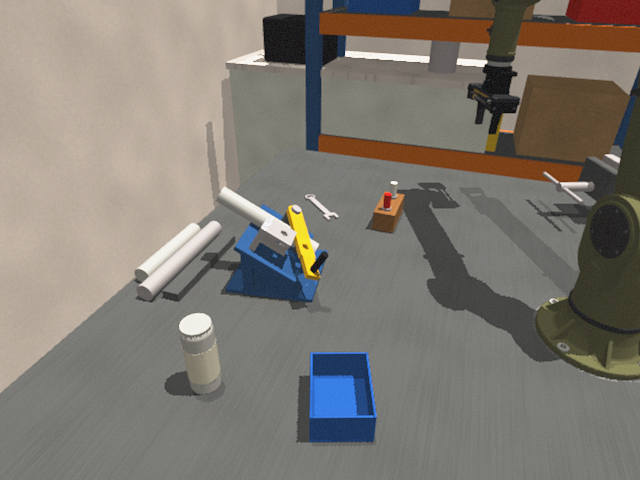

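View pics/top0.png

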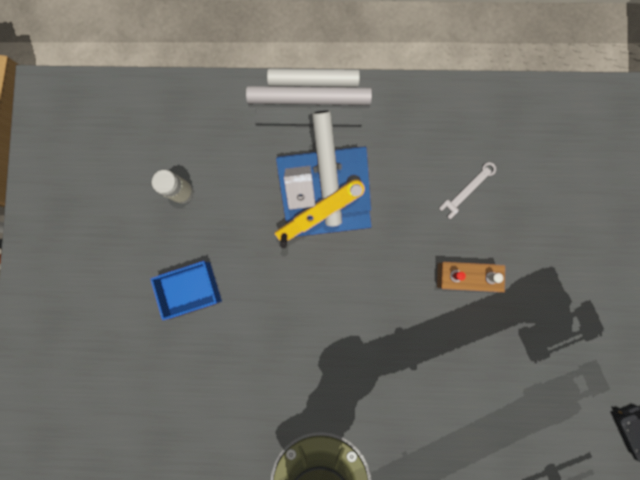

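```bash
cat > h.py <<'E'
from cell import env,cams
import cv2,numpy as np
def ray(n,u,v,info=None):
    i=info or cams.camera_info(n);R=cv2.Rodrigues(np.array(i["rvec"]))[0];c=-R.T@np.array(i["tvec"]).ravel()
    d=R.T@np.array([(u-i["cx"])/i["fx"],(v-i["cy"])/i["fy"],1]);return c,d/np.linalg.norm(d)
def onz(n,u,v,z,info=None):
    c,d=ray(n,u,v,info);return c+d*(z-c[2])/d[2]
def tri(r1,r2):
    (a,d),(b,e)=r1,r2
    s=np.linalg.lstsq(np.c_[d,-e],b-a,rcond=None)[0];p,q=a+s[0]*d,b+s[1]*e
    return (p+q)/2,np.linalg.norm(p-q)
def proj(n,P,info=None):
    i=info or cams.camera_info(n);K=np.array([[i["fx"],0,i["cx"]],[0,i["fy"],i["cy"]],[0,0,1.]])
    return cv2.projectPoints(np.array(P,float).reshape(-1,3),np.array(i["rvec"]),np.array(i["tvec"]),K,None)[0].reshape(-1,2)
def blobs(m,amin=8):
    n,_,s,c=cv2.connectedComponentsWithStats(m.astype(np.uint8));return [(int(s[k,4]),c[k].round(1),s[k,:4]) for k in range(1,n) if s[k,4]>=amin]
def frame(o,yaw):  # clevis frame, columns x y z
    c,s=np.cos(yaw),np.sin(yaw);a=np.pi/6
    Ry=np.array([[np.cos(a),0,-np.sin(a)],[0,1,0],[np.sin(a),0,np.cos(a)]])
    return np.array([[c,-s,0],[s,c,0],[0,0,1]])@Ry
E
python3 - <<'E'
from h import *
for n in("top","side"):
    im=cv2.imread(f"pics/{n}0.png");h=cv2.cvtColor(im,cv2.COLOR_BGR2HSV);H,S,V=cv2.split(h)
    print(n,"yellow",blobs((H>18)&(H<33)&(S>150)&(V>100),40))
    print("red",blobs(((H<6)|(H>174))&(S>150)&(V>80),8)[:6])
    x0,y0,x1,y1=(250,140,520,310) if n=="top" else (210,170,430,310)
    cv2.imwrite(f"pics/{n}0z.png",cv2.resize(im[y0:y1,x0:x1],None,fx=2.9 if n=="top" else 3.5,fy=2.9 if n=="top" else 3.5,interpolation=cv2.INTER_CUBIC))
for l,u,v,z in[("clevis",300,197,.144),("hinge",357,187,.135),("shole",310,217,.11),("red",460,276,.1)]:print(l,onz("top",u,v,z).round(3))
E
```

```text
top yellow [(1318, array([318.1, 211.4]), array([275, 180,  88,  60], dtype=int32))]
red [(66, array([459.4, 275.4]), array([454, 272,  11,   8], dtype=int32))]
side yellow [(186, array([492.5, 139.8]), array([485, 117,  17,  35], dtype=int32)), (972, array([302.5, 243.2]), array([287, 205,  33,  75], dtype=int32))]
red [(1643, array([604.8,  11. ]), array([566,   0,  74,  25], dtype=int32)), (92, array([387. , 199.8]), array([384, 193,   8,  15], dtype=int32))]
clevis [0.646 0.056 0.144]
hinge [ 0.672 -0.066  0.135]
shole [0.608 0.035 0.11 ]
red [ 0.486 -0.295  0.1  ]
```

View pics/top0z.png

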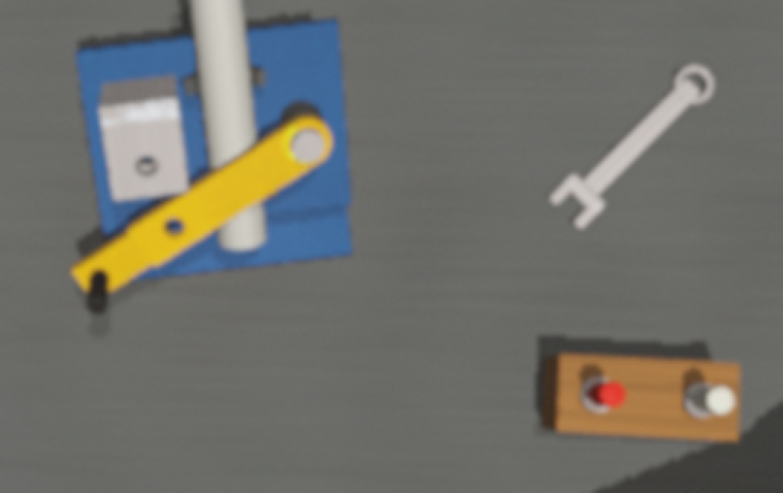

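View pics/side0z.png

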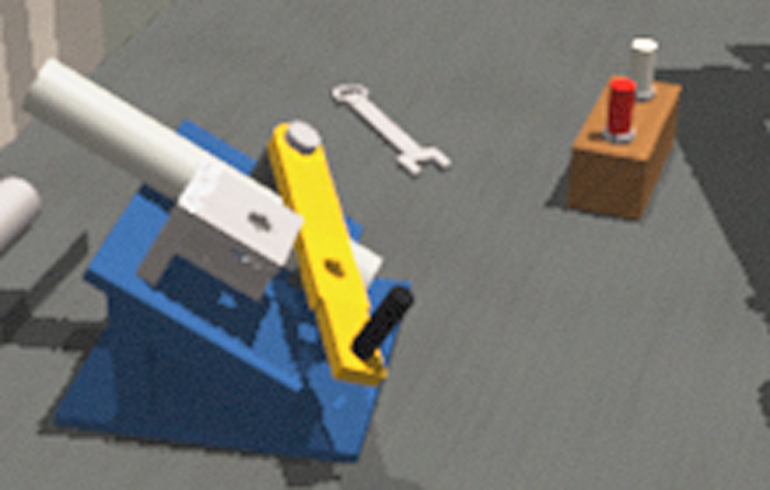

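```bash
python3 - <<'E'
from h import *
P={}
for l,t,s in[("clevis",(300.7,196.9),(284,232.6)),("hinge",(356.2,190.3),(296.6,208.6)),("shole",(310,218.3),(305.4,246.3)),("post",(283.4,243.2),(325,254.5)),("redtop",(460.7,275.9),(387.4,193.7)),("whitetop",(498,278),(393.7,182.5))]:
    p,e=tri(ray("top",*t),ray("side",*s));P[l]=p;print(l,p.round(4),round(e,4))
o=onz("top",300.7,196.9,P["clevis"][2])
# slab edges for yaw: slab top corners
d=P["clevis"]-P["hinge"];print("yaw hinge",np.degrees(np.arctan2(-d[0],d[1])),np.linalg.norm(d))
for yaw in (0,3,5,7):
    R=frame(0,np.radians(yaw));q={k:(R.T@(P[k]-P["clevis"])*1e3).round(1) for k in("hinge","shole","post")};print(yaw,q)
E
```

```text
clevis [0.6474 0.0546 0.1458] 0.0029
hinge [ 0.6647 -0.0635  0.1415] 0.0027
shole [0.6064 0.0354 0.1083] 0.0027
post [0.5464 0.0892 0.1347] 0.0012
redtop [ 0.4886 -0.2955  0.1038] 0.004
whitetop [ 0.4859 -0.376   0.1032] 0.0039
yaw hinge 8.321982634571118 0.11950469688639921
0 {'hinge': array([  12.8, -118.2,  -12.4]), 'shole': array([-54.3, -19.3, -11.9]), 'post': array([-93.1,  34.5,  40.9])}
3 {'hinge': array([   7.4, -118.9,   -9.3]), 'shole': array([-55.1, -17.1, -11.5]), 'post': array([-91.4,  39.8,  39.9])}
5 {'hinge': array([   3.8, -119.2,   -7.2]), 'shole': array([-55.6, -15.6, -11.2]), 'post': array([-90.1,  43.2,  39.2])}
7 {'hinge': array([   0.2, -119.4,   -5.1]), 'shole': array([-56.1, -14.1, -10.9]), 'post': array([-88.8,  46.6,  38.4])}
```

```bash
python3 -m pendant '[{"spin":0.84},{"spin":0.84},{"spin":0.84},{"spin":0.84},{"spin":0.84},{"tx":0.57,"ty":-1},{"tx":0.57,"ty":-1},{"tx":0.57,"ty":-1},{"tx":0.57,"ty":-1},{"tx":0.57,"ty":-1}]'; python3 -m pendant '[{"tx":0.57,"ty":-1},{"tx":0.57,"ty":-1},{"tx":0.57,"ty":-1},{"tx":0.57,"ty":-1},{"tx":0.57,"ty":-1},{"tx":0.57,"ty":-1},{"tx":0.57,"ty":-1},{"tx":0.4,"ty":-0.9},{},{}]'
```

```text
invalid input at $[0]: expected keys tx, ty, tz, spin, claw
invalid input at $[0]: expected keys tx, ty, tz, spin, claw
```

```bash
python3 -m pendant '[{"tx":0,"ty":0,"tz":0,"spin":0.84,"claw":0},{"tx":0,"ty":0,"tz":0,"spin":0.84,"claw":0},{"tx":0,"ty":0,"tz":0,"spin":0.84,"claw":0},{"tx":0,"ty":0,"tz":0,"spin":0.84,"claw":0},{"tx":0,"ty":0,"tz":0,"spin":0.84,"claw":0},{"tx":0.57,"ty":-1,"tz":0,"spin":0,"claw":0},{"tx":0.57,"ty":-1,"tz":0,"spin":0,"claw":0},{"tx":0.57,"ty":-1,"tz":0,"spin":0,"claw":0},{"tx":0.57,"ty":-1,"tz":0,"spin":0,"claw":0},{"tx":0.57,"ty":-1,"tz":0,"spin":0,"claw":0}]'; python3 -m pendant '[{"tx":0.57,"ty":-1,"tz":0,"spin":0,"claw":0.2},{"tx":0.57,"ty":-1,"tz":0,"spin":0,"claw":0.4},{"tx":0.57,"ty":-1,"tz":0,"spin":0,"claw":0.4},{"tx":0.57,"ty":-1,"tz":0,"spin":0,"claw":0.4},{"tx":0.57,"ty":-1,"tz":0,"spin":0,"claw":0.4},{"tx":0,"ty":0,"tz":0,"spin":0,"claw":0.4}]'
```

```text
time_s: 1.35
tool_pos: [0.3734, -0.3275, 0.2393]
tool_rot: [-180.0, 0.0, 7.0]
force: [1.0, -1.4, 0.1]
grip_width: 0.0867
grasp_force: 0.0
time_s: 2.1
tool_pos: [0.4852, -0.0585, 0.2395]
tool_rot: [-179.9, -0.0, 7.5]
force: [-0.4, -1.0, 0.7]
grip_width: 0.0524
grasp_force: 0.0
```

```bash
python3 -m pendant '[{"tx":0.55,"ty":-0.93,"tz":0,"spin":0,"claw":0.4},{"tx":0.55,"ty":-0.93,"tz":0,"spin":0,"claw":0.4},{"tx":0.55,"ty":-0.92,"tz":0,"spin":0,"claw":0.4},{"tx":0,"ty":0,"tz":0,"spin":0,"claw":0.4},{"tx":0,"ty":0,"tz":0,"spin":0,"claw":0.4}]'; python3 - <<'E'
from h import *
i=cams.camera_info("wrist");im=cams.read_camera("wrist");cv2.imwrite("pics/w1.png",im[:,:,::-1])
R=cv2.Rodrigues(np.array(i["rvec"]))[0];print((-R.T@np.array(i["tvec"])).round(3),R[2].round(2))
print(proj("wrist",[[.546,.089,.135],[.6474,.0546,.1458],[.6064,.0354,.1083]],i).round(0))
E
```

```text
time_s: 2.72
tool_pos: [0.5489, 0.0824, 0.2389]
tool_rot: [179.9, 0.1, 6.9]
force: [-0.1, 0.0, 0.7]
grip_width: 0.0523
grasp_force: 0.0
[0.631 0.093 0.383] [-0.29 -0.04 -0.96]
[[311. 251.]
 [399.  81.]
 [407. 157.]]
```

View pics/w1.png

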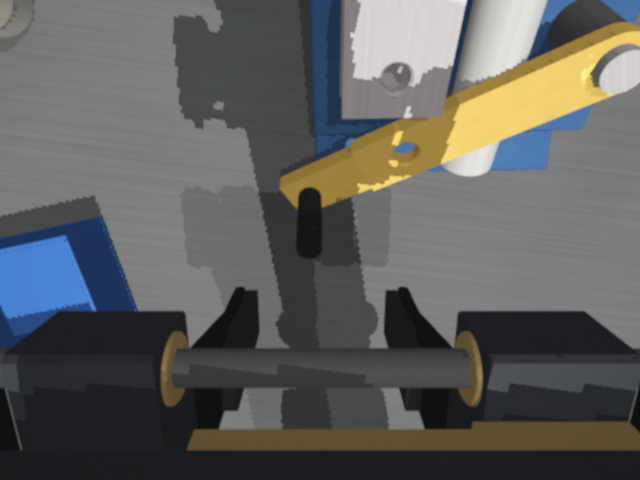

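```bash
python3 - <<'E'
from h import *
i=cams.camera_info("wrist")
c=onz("wrist",397.5,75.5,.144,i)
print("clevis w",c.round(4),"top",onz("top",300.7,196.9,.144).round(4),"side",onz("side",284,232.6,.144).round(4))
s=onz("wrist",404,149,.108,i);print("shole",s.round(4),"post",onz("wrist",309,252,.135,i).round(4))
for yaw in(4,5,6,7,8):
    R=frame(0,np.radians(yaw))
    # ray & plane intersection in clevis frame at z=-10 (strap hole), +42 (post), bolt -5 
    out=[]
    for (u,v,z) in((404,149,-10),(309,252,42),(621,70,-5)):
        p,d=ray("wrist",u,v,i);p=R.T@(p-c)*1e3;d=R.T@d;q=p+d*(z-p[2])/d[2];out.append(q[:2].round(1));
    print(yaw,out,[np.degrees(np.arctan2(-q[0],q[1]+120)).round(1) for q in out[:2]],[np.hypot(q[0],q[1]+120).round(1) for q in out[:2]])
E
```

```text
clevis w [0.6503 0.0545 0.144 ] top [0.6463 0.0543 0.144 ] side [0.6501 0.052  0.144 ]
shole [0.611  0.0373 0.108 ] post [0.5453 0.0893 0.135 ]
4 [array([-52.3, -14.2]), array([-94.6,  42.1]), array([   6.9, -116.2])] [np.float64(26.3), np.float64(30.3)] [np.float64(118.0), np.float64(187.7)]
5 [array([-52.6, -13.5]), array([-93.5,  43.9]), array([   4.7, -117. ])] [np.float64(26.3), np.float64(29.7)] [np.float64(118.8), np.float64(188.7)]
6 [array([-52.8, -12.8]), array([-92.4,  45.7]), array([   2.4, -117.9])] [np.float64(26.2), np.float64(29.1)] [np.float64(119.5), np.float64(189.7)]
7 [array([-53.1, -12.1]), array([-91.2,  47.4]), array([   0.2, -118.7])] [np.float64(26.2), np.float64(28.6)] [np.float64(120.3), np.float64(190.6)]
8 [array([-53.3, -11.4]), array([-90. ,  49.1]), array([  -2.2, -119.4])] [np.float64(26.1), np.float64(28.0)] [np.float64(121.0), np.float64(191.6)]
```

```bash
python3 -m pendant '[{"tx":0.05,"ty":-0.14,"tz":0.8,"spin":0,"claw":0.4},{"tx":0,"ty":0,"tz":0.8,"spin":0,"claw":0.4},{"tx":0,"ty":0,"tz":0.7,"spin":0,"claw":0.4},{"tx":0,"ty":0,"tz":0,"spin":0,"claw":1},{"tx":0,"ty":0,"tz":0,"spin":0,"claw":1},{"tx":0,"ty":0,"tz":0,"spin":0,"claw":1},{"tx":0,"ty":0,"tz":0,"spin":0,"claw":1}]' 15
```

```text
time_s: 3.65
tool_pos: [0.5517, 0.0912, 0.1259]
tool_rot: [180.0, -0.1, 7.0]
force: [0.3, 0.7, -0.4]
grip_width: 0.02
grasp_force: 0.0
```

```bash
python3 -m pendant '[{"tx":0,"ty":0,"tz":0,"spin":0,"claw":1},{"tx":0,"ty":0,"tz":0,"spin":0,"claw":1},{"tx":0.18,"ty":-0.10,"tz":-0.104,"spin":0,"claw":1},{"tx":0.187,"ty":-0.09,"tz":-0.108,"spin":0,"claw":1},{"tx":0.19,"ty":-0.074,"tz":-0.11,"spin":0,"claw":1},{"tx":0.194,"ty":-0.06,"tz":-0.112,"spin":0,"claw":1}]' 15; python3 -m pendant '[{"tx":0.197,"ty":-0.048,"tz":-0.114,"spin":0,"claw":1},{"tx":0.2,"ty":-0.034,"tz":-0.115,"spin":0,"claw":1},{"tx":0.2,"ty":-0.018,"tz":-0.116,"spin":0,"claw":1},{"tx":0.17,"ty":-0.006,"tz":-0.1,"spin":0,"claw":1},{"tx":0,"ty":0,"tz":0,"spin":0,"claw":1},{"tx":0,"ty":0,"tz":0,"spin":0,"claw":1}]'
python3 - <<'E'
from h import *
i=cams.camera_info("wrist");im=cams.read_camera("wrist");cv2.imwrite("pics/w2.png",im[:,:,::-1])
print(proj("wrist",[[.65,.054,.144]],i).round(0))
for n in("top","side"):
  im=cams.read_camera(n);cv2.imwrite(f"pics/{n}2.png",im[:,:,::-1])
E
```

```text
time_s: 4.4
tool_pos: [0.5846, 0.1113, 0.146]
tool_rot: [179.9, 0.3, 6.9]
force: [-6.4, -3.3, 4.4]
grip_width: 0.0156
grasp_force: 15.0
time_s: 5.15
tool_pos: [0.6232, 0.1222, 0.1687]
tool_rot: [-180.0, 0.0, 7.0]
force: [-2.6, -0.8, 4.8]
grip_width: 0.0156
grasp_force: 15.0
[[493. 266.]]
```

View pics/w2.png

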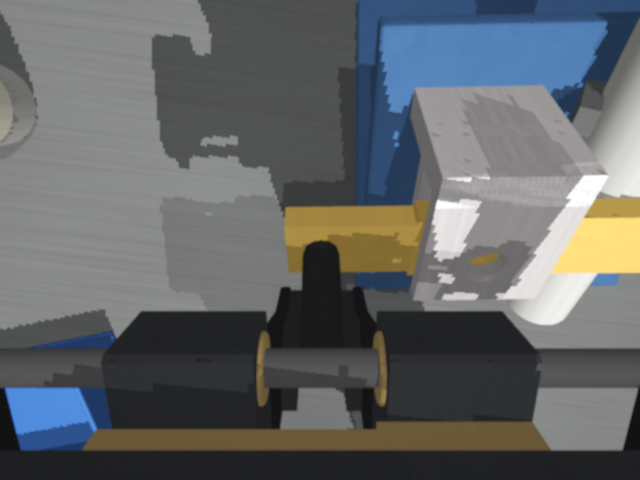

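```bash
python3 - <<'E'
from h import *
i=cams.camera_info("wrist");o=np.array([.65,.054,.144]);R=frame(0,np.radians(7))
P=lambda pts:proj("wrist",[o+R@(np.array(p)/1e3) for p in pts],i).round(0).tolist()
print("hole",P([(0,0,0)]),"front edge",P([(-23,28,0),(-23,-28,0),(49,28,0),(49,-28,0)]))
for t in(-4,-2,0,2,4):
    a=np.radians(t);c,s=np.cos(a),np.sin(a)
    f=lambda x,y:(x*c-y*s,-120+x*s+y*c,-10)
    print(t,"lowR",P([f(-18,80),f(-18,60)]),"upR",P([f(18,80),f(18,60)]),"lowL",P([f(-18,150),f(-18,170)]),"hole",P([f(0,120)]))
im=cv2.imread("pics/w2.png");H,S,V=cv2.split(cv2.cvtColor(im,cv2.COLOR_BGR2HSV));m=(H>15)&(H<33)&(S>110)&(V>60)
for u in(290,300,370,390,405,585,600,620,635):
    r=np.where(m[190:290,u])[0]+190;print(u,r.min() if len(r) else None,r.max() if len(r) else None)
E
```

```text
hole [[493.0, 266.0]] front edge [[417.0, 298.0], [539.0, 298.0], [452.0, 173.0], [619.0, 173.0]]
-4 lowR [[564.0, 266.0], [607.0, 268.0]] upR [[608.0, 208.0], [657.0, 211.0]] lowL [[413.0, 259.0], [368.0, 257.0]] hole [[493.0, 235.0]]
-2 lowR [[563.0, 270.0], [605.0, 271.0]] upR [[603.0, 213.0], [652.0, 215.0]] lowL [[412.0, 267.0], [368.0, 266.0]] hole [[489.0, 242.0]]
0 lowR [[562.0, 274.0], [604.0, 274.0]] upR [[598.0, 218.0], [647.0, 218.0]] lowL [[411.0, 274.0], [368.0, 274.0]] hole [[486.0, 248.0]]
2 lowR [[561.0, 277.0], [604.0, 277.0]] upR [[593.0, 223.0], [643.0, 222.0]] lowL [[411.0, 281.0], [369.0, 282.0]] hole [[484.0, 254.0]]
4 lowR [[560.0, 281.0], [603.0, 279.0]] upR [[589.0, 228.0], [639.0, 226.0]] lowL [[411.0, 287.0], [369.0, 289.0]] hole [[482.0, 261.0]]
290 207 271
300 207 271
370 207 270
390 206 270
405 206 270
585 217 271
600 199 271
620 199 272
635 199 272
```

```bash
python3 -m pendant '[{"tx":-0.035,"ty":0,"tz":0.02,"spin":0,"claw":1},{"tx":0,"ty":0,"tz":0,"spin":0,"claw":1},{"tx":0,"ty":0,"tz":0,"spin":0,"claw":0.5},{"tx":0,"ty":0,"tz":0,"spin":0,"claw":0.4},{"tx":0,"ty":0,"tz":0,"spin":0,"claw":0.4},{"tx":0,"ty":0,"tz":-0.8,"spin":0,"claw":0.4},{"tx":0,"ty":0,"tz":-0.8,"spin":0,"claw":0.4},{"tx":-0.46,"ty":1,"tz":0,"spin":0,"claw":0.4},{"tx":-0.46,"ty":1,"tz":0,"spin":0,"claw":0.4},{"tx":-0.46,"ty":1,"tz":0,"spin":0,"claw":0.4}]' 
python3 -m pendant '[{"tx":-0.46,"ty":1,"tz":0,"spin":0,"claw":0.4},{"tx":-0.46,"ty":1,"tz":0,"spin":0,"claw":0.4},{"tx":-0.46,"ty":1,"tz":0,"spin":0,"claw":0.4},{"tx":-0.46,"ty":1,"tz":0,"spin":0,"claw":0.4},{"tx":-0.46,"ty":0.95,"tz":0.6,"spin":0,"claw":0.4},{"tx":0,"ty":0,"tz":0,"spin":0,"claw":0.4},{"tx":0,"ty":0,"tz":0,"spin":0,"claw":0.4}]'
python3 - <<'E'
from h import *
i=cams.camera_info("wrist");im=cams.read_camera("wrist")[:,:,::-1];cv2.imwrite("pics/w3.png",im)
H,S,V=cv2.split(cv2.cvtColor(im,cv2.COLOR_BGR2HSV));b=blobs(((H<6)|(H>174))&(S>150)&(V>60),40);print(b)
print(proj("wrist",[.4886,-.2955,.08],i))
for a,c,_ in b: print(onz("wrist",*c,.081,i).round(4))
im=cv2.imread("pics/top0.png");print(onz("top",459.4,275.4,.085),onz("top",460.7,275.9,.102))
im=cams.read_camera("top")[:,:,::-1];cv2.imwrite("pics/top3.png",im)
E
```

```text
time_s: 6.55
tool_pos: [0.5711, -0.0372, 0.2474]
tool_rot: [180.0, -0.0, 7.0]
force: [1.3, -0.8, 0.2]
grip_width: 0.052
grasp_force: 0.0
time_s: 7.42
tool_pos: [0.4878, -0.2947, 0.2173]
tool_rot: [-179.9, -0.0, 7.0]
force: [0.0, 0.9, 0.3]
grip_width: 0.0522
grasp_force: 0.0
[(954, array([325. , 231.6]), array([311, 211,  30,  42], dtype=int32))]
[[323.7684302  231.60526445]]
[ 0.489  -0.2963  0.081 ]
[ 0.48776805 -0.2979897   0.085     ] [ 0.48661153 -0.2963166   0.102     ]
```

View pics/w3.png

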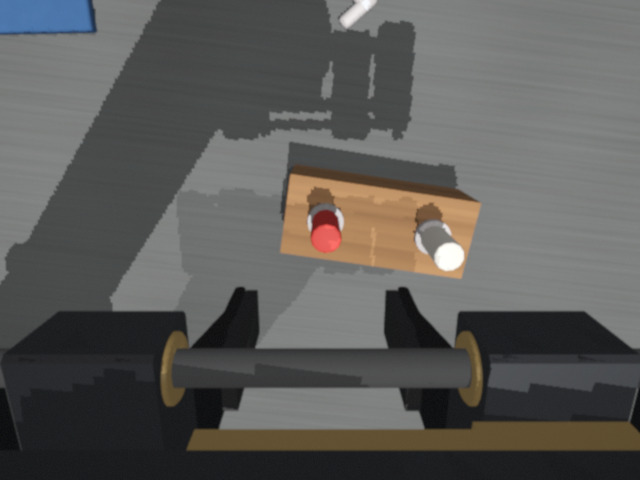

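```bash
python3 -m pendant '[{"tx":0,"ty":0.03,"tz":0.9,"spin":0,"claw":0.4},{"tx":0,"ty":0,"tz":0.9,"spin":0,"claw":0.4},{"tx":0,"ty":0,"tz":0.85,"spin":0,"claw":0.4},{"tx":0,"ty":0,"tz":0,"spin":0,"claw":1},{"tx":0,"ty":0,"tz":0,"spin":0,"claw":1},{"tx":0,"ty":0,"tz":0,"spin":0,"claw":1},{"tx":0,"ty":0,"tz":0,"spin":0,"claw":1},{"tx":0,"ty":0,"tz":0,"spin":0,"claw":1},{"tx":0,"ty":0,"tz":0,"spin":0,"claw":1}]' 20
python3 -m pendant '[{"tx":0,"ty":0,"tz":-0.7,"spin":0,"claw":1},{"tx":0,"ty":0,"tz":-0.9,"spin":0,"claw":1},{"tx":0,"ty":0,"tz":-0.9,"spin":0,"claw":1},{"tx":0,"ty":0,"tz":-0.7,"spin":0,"claw":1},{"tx":0,"ty":0,"tz":0,"spin":0,"claw":1},{"tx":0,"ty":0,"tz":0,"spin":0,"claw":1}]'
python3 - <<'E'
from h import *
i=cams.camera_info("wrist");im=cams.read_camera("wrist")[:,:,::-1];cv2.imwrite("pics/w4.png",im)
im=cams.read_camera("side")[:,:,::-1];cv2.imwrite("pics/side4.png",im)
E
```

```text
time_s: 8.65
tool_pos: [0.4886, -0.2973, 0.0866]
tool_rot: [179.9, -0.1, 7.0]
force: [-1.2, 1.7, 6.2]
grip_width: 0.0194
grasp_force: 20.0
time_s: 9.4
tool_pos: [0.4869, -0.2965, 0.2437]
tool_rot: [-179.9, 0.1, 7.0]
force: [0.3, 0.2, -1.5]
grip_width: 0.0195
grasp_force: 20.0
```

```bash
python3 -m pendant '[{"tx":0.583,"ty":-0.938,"tz":-0.3,"spin":0,"claw":1},{"tx":0.583,"ty":-0.938,"tz":0,"spin":0,"claw":1},{"tx":0.583,"ty":-0.938,"tz":0,"spin":0,"claw":1},{"tx":0.583,"ty":-0.938,"tz":0,"spin":0,"claw":1},{"tx":0.583,"ty":-0.938,"tz":0,"spin":0,"claw":1},{"tx":0.583,"ty":-0.938,"tz":0,"spin":0,"claw":1},{"tx":0.58,"ty":-0.93,"tz":0,"spin":0,"claw":1},{"tx":0,"ty":0,"tz":0.44,"spin":0,"claw":1},{"tx":0,"ty":0,"tz":0,"spin":0,"claw":1},{"tx":0,"ty":0,"tz":0,"spin":0,"claw":1}]' 20
python3 - <<'E'
from h import *
a=cams.read_camera("wrist")[:,:,::-1]
s=cams.read_camera("side")[:,:,::-1];
t=np.array(env.get_obs()["tool_pos"]);print(t)
i=cams.camera_info("wrist")
R=frame(0,np.radians(7));o=np.array([.649,.054,.144])
print("side hole",proj("side",o),"tip pred",proj("side",t-[0,0,.0796]),"wrist hole",proj("wrist",o,i),"tip",proj("wrist",t-[0,0,.0796],i))
c=cv2.resize(s[150:300,230:390],None,fx=3.5,fy=3.5,interpolation=cv2.INTER_CUBIC)
w=cv2.resize(a[100:400,250:430],None,fx=1.3,fy=1.75)[:525]
cv2.imwrite("pics/c5.png",np.hstack([c[:525],w]));cv2.imwrite("pics/w5.png",a)
E
```

```text
time_s: 10.75
tool_pos: [0.6501, 0.052, 0.2376]
tool_rot: [180.0, 0.1, 6.9]
force: [0.2, -0.3, -0.2]
grip_width: 0.0195
grasp_force: 20.0
[0.65049971 0.05215573 0.23863235]
side hole [[284.1270058  233.15574695]] tip pred [[283.58078095 226.53436083]] wrist hole [[318.87022316 255.20071351]] tip [[322.40731828 262.00643377]]
```

View pics/c5.png

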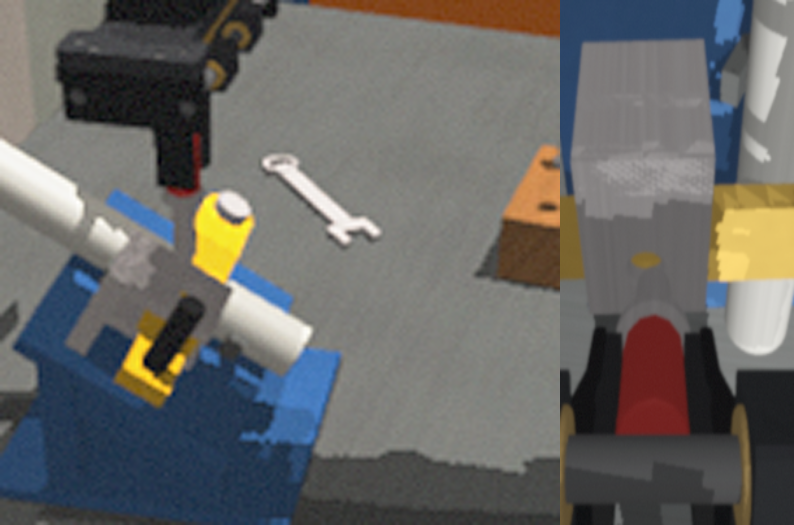

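```bash
python3 -m pendant '[{"tx":0,"ty":-0.05,"tz":0.12,"spin":0,"claw":1},{"tx":0,"ty":0,"tz":0.12,"spin":0,"claw":1},{"tx":0,"ty":0,"tz":0.1,"spin":0,"claw":1},{"tx":0,"ty":0,"tz":0.08,"spin":0,"claw":1},{"tx":0,"ty":0,"tz":0,"spin":0,"claw":1},{"tx":0,"ty":0,"tz":0,"spin":0,"claw":1}]' 20
python3 - <<'E'
from h import *
s=cams.read_camera("side")[:,:,::-1];o=env.get_obs();print(o["force"].round(1),o["wrist_torque"].round(2))
c=cv2.resize(s[170:280,230:350],None,fx=5,fy=5,interpolation=cv2.INTER_CUBIC);cv2.imwrite("pics/c6.png",c)
E
```

```text
time_s: 11.6
tool_pos: [0.6493, 0.0556, 0.2164]
tool_rot: [180.0, 0.1, 7.0]
force: [-2.3, -0.4, -1.7]
grip_width: 0.0193
grasp_force: 20.0
[-2.2 -1.  -2.3] [-0.17  0.84 -0.02]
```

View pics/c6.png

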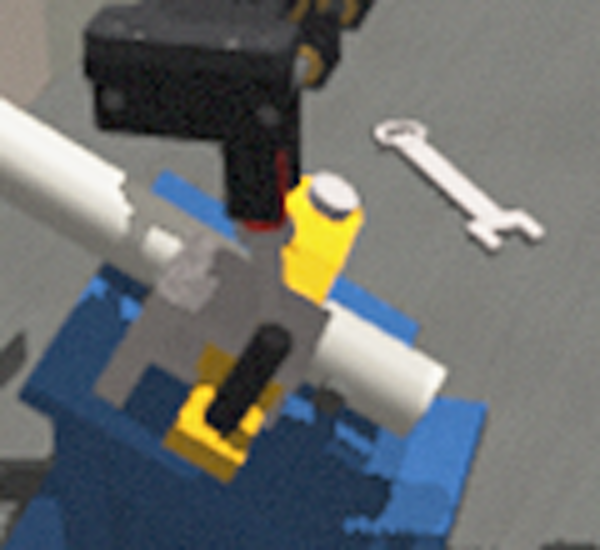

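```bash
python3 -m pendant '[{"tx":-0.14,"ty":0,"tz":0.01,"spin":0,"claw":1},{"tx":-0.14,"ty":0,"tz":0.03,"spin":0,"claw":1},{"tx":-0.14,"ty":0,"tz":0.04,"spin":0,"claw":1},{"tx":0,"ty":0,"tz":0,"spin":0,"claw":1}]' 8
python3 -m pendant '[{"tx":-0.14,"ty":0,"tz":0.05,"spin":0,"claw":1},{"tx":-0.14,"ty":0,"tz":0.06,"spin":0,"claw":1},{"tx":-0.14,"ty":0,"tz":0.07,"spin":0,"claw":1},{"tx":0,"ty":0,"tz":0,"spin":0,"claw":1}]'
python3 - <<'E'
from h import *
s=cams.read_camera("side")[:,:,::-1]
c=cv2.resize(s[170:280,230:350],None,fx=5,fy=5,interpolation=cv2.INTER_CUBIC);cv2.imwrite("pics/c7.png",c)
E
```

```text
time_s: 12.15
tool_pos: [0.6287, 0.0533, 0.2133]
tool_rot: [180.0, -0.0, 7.0]
force: [1.3, -0.1, -0.8]
grip_width: 0.0196
grasp_force: 8.0
time_s: 12.65
tool_pos: [0.6073, 0.0505, 0.2035]
tool_rot: [180.0, 0.1, 7.0]
force: [-0.0, 0.1, -0.3]
grip_width: 0.0198
grasp_force: 8.0
```

View pics/c7.png

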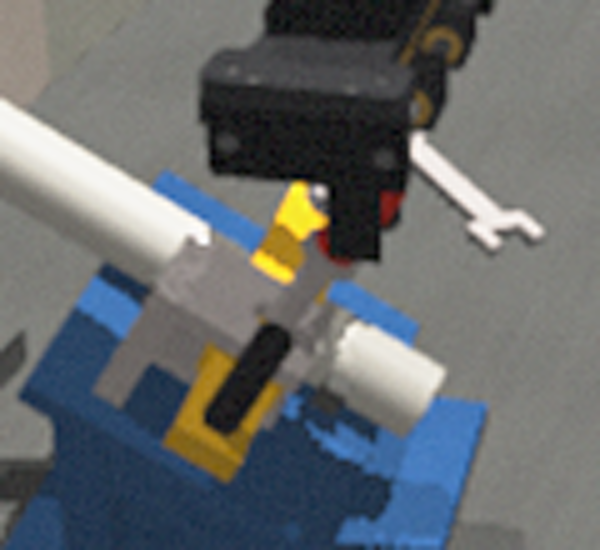

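```bash
python3 -m pendant '[{"tx":0.087,"ty":0.01,"tz":-0.05,"spin":0,"claw":1},{"tx":0.05,"ty":0.01,"tz":0.087,"spin":0,"claw":1},{"tx":0,"ty":0,"tz":0,"spin":0,"claw":1}]' 20
python3 -m pendant '[{"tx":0.05,"ty":0,"tz":0.087,"spin":0,"claw":1},{"tx":0,"ty":0,"tz":0,"spin":0,"claw":1}]'
python3 -m pendant '[{"tx":0.05,"ty":0,"tz":0.087,"spin":0,"claw":1},{"tx":0,"ty":0,"tz":0,"spin":0,"claw":1}]'; python3 -c "
from h import *
print(env.get_obs()['wrist_torque'])"
```

```text
time_s: 13.08
tool_pos: [0.6148, 0.0507, 0.2009]
tool_rot: [-180.0, 0.1, 7.0]
force: [-1.2, -0.6, -2.7]
grip_width: 0.0193
grasp_force: 20.0
time_s: 13.32
tool_pos: [0.6174, 0.051, 0.1969]
tool_rot: [-180.0, 0.1, 7.0]
force: [-2.6, 0.0, -3.3]
grip_width: 0.0194
grasp_force: 20.0
time_s: 13.58
tool_pos: [0.6199, 0.0513, 0.1927]
tool_rot: [-180.0, 0.0, 7.0]
force: [-2.0, -0.2, -3.8]
grip_width: 0.0191
grasp_force: 20.0
[0.07689367 0.64523124 0.02088745]
```

```bash
python3 -m pendant '[{"tx":0.035,"ty":0,"tz":0.095,"spin":0,"claw":1},{"tx":0,"ty":0,"tz":0,"spin":0,"claw":1}]' 20
python3 -m pendant '[{"tx":0.05,"ty":0,"tz":0.087,"spin":0,"claw":1},{"tx":0,"ty":0,"tz":0,"spin":0,"claw":1}]'
python3 -m pendant '[{"tx":0.05,"ty":0,"tz":0.087,"spin":0,"claw":1},{"tx":0,"ty":0,"tz":0,"spin":0,"claw":1}]'
```

```text
time_s: 13.82
tool_pos: [0.6222, 0.0515, 0.1884]
tool_rot: [-180.0, -0.0, 7.0]
force: [-1.7, 0.5, -3.8]
grip_width: 0.0197
grasp_force: 20.0
time_s: 14.08
tool_pos: [0.6247, 0.0517, 0.184]
tool_rot: [-180.0, -0.0, 7.0]
force: [-0.6, -0.0, -3.7]
grip_width: 0.0193
grasp_force: 20.0
time_s: 14.32
tool_pos: [0.6272, 0.052, 0.1796]
tool_rot: [-180.0, -0.0, 7.0]
force: [-0.9, -0.2, -3.2]
grip_width: 0.0195
grasp_force: 20.0
```

```bash
python3 -m pendant '[{"tx":0.05,"ty":0,"tz":0.087,"spin":0,"claw":1},{"tx":0,"ty":0,"tz":0,"spin":0,"claw":1}]'
python3 -m pendant '[{"tx":0.03,"ty":0,"tz":0.052,"spin":0,"claw":1},{"tx":0,"ty":0,"tz":0,"spin":0,"claw":1}]'
python3 -m pendant '[{"tx":0.02,"ty":0,"tz":0.035,"spin":0,"claw":1},{"tx":0,"ty":0,"tz":0,"spin":0,"claw":1}]'
python3 -m pendant '[{"tx":0.02,"ty":0,"tz":0.035,"spin":0,"claw":1},{"tx":0,"ty":0,"tz":0,"spin":0,"claw":1}]'
```

```text
time_s: 14.58
tool_pos: [0.6296, 0.0523, 0.1753]
tool_rot: [-180.0, -0.0, 7.0]
force: [-0.3, -0.1, -2.9]
grip_width: 0.0193
grasp_force: 20.0
time_s: 14.82
tool_pos: [0.631, 0.0525, 0.1729]
tool_rot: [-180.0, -0.0, 7.0]
force: [-1.0, 0.5, -3.1]
grip_width: 0.0193
grasp_force: 20.0
time_s: 15.08
tool_pos: [0.6318, 0.0526, 0.1716]
tool_rot: [180.0, -0.0, 7.0]
force: [-3.2, 0.4, -0.1]
grip_width: 0.019
grasp_force: 20.0
time_s: 15.32
tool_pos: [0.6325, 0.0527, 0.1715]
tool_rot: [179.9, 0.0, 7.0]
force: [-7.3, 0.0, 8.5]
grip_width: 0.0193
grasp_force: 20.0
```

```bash
python3 -m pendant '[{"tx":0.01,"ty":0,"tz":0.02,"spin":0,"claw":1},{"tx":0,"ty":0,"tz":0,"spin":0,"claw":1},{"tx":0,"ty":0,"tz":0,"spin":0,"claw":0.5},{"tx":0,"ty":0,"tz":0,"spin":0,"claw":0.4},{"tx":0,"ty":0,"tz":0,"spin":0,"claw":0.4},{"tx":0,"ty":0,"tz":0,"spin":0,"claw":0.4},{"tx":-0.3,"ty":0,"tz":-0.6,"spin":0,"claw":0.4},{"tx":-0.3,"ty":0,"tz":-0.8,"spin":0,"claw":0.4},{"tx":-0.3,"ty":0,"tz":-0.8,"spin":0,"claw":0.4},{"tx":0,"ty":0,"tz":0,"spin":0,"claw":0.4}]'
python3 - <<'E'
from h import *
I={n:cams.read_camera(n)[:,:,::-1] for n in("side","top","wrist")};inf=cams.camera_info("wrist")
r=frame(0,np.radians(7));o=np.array([.65,.0545,.144])
P=[o+r@np.array([0,0,z/1e3]) for z in(5,26,47)]
for n,im in I.items():
    cv2.imwrite(f"pics/{n}9.png",im);H,S,V=cv2.split(cv2.cvtColor(np.ascontiguousarray(im),cv2.COLOR_BGR2HSV))
    print(n,proj(n,P,inf if n=="wrist" else None).round(0).tolist(),[b for b in blobs(((H<6)|(H>174))&(S>150)&(V>50),20) if b[1][1]>60])
# white pin unchanged?
for n,(u,v) in(("side",(394,187)),("top",(498,278))):
    a=cv2.imread(f"pics/{n}0.png").astype(int)[v-12:v+13,u-12:u+13];b=I[n].astype(int)[v-12:v+13,u-12:u+13]
    print(n,((a.min(2)>170).sum(),(b.min(2)>170).sum()))
    for m in(a,b):print(np.argwhere(m.min(2)>170).mean(0).round(1))
E
```

```text
time_s: 16.58
tool_pos: [0.5898, 0.0479, 0.2825]
tool_rot: [179.9, -0.4, 7.0]
force: [-0.1, -0.5, -0.7]
grip_width: 0.0519
grasp_force: 0.0
side [[285.0, 232.0], [289.0, 225.0], [294.0, 218.0]] [(155, array([290.2, 224.7]), array([283, 216,  16,  19], dtype=int32))]
top [[301.0, 196.0], [301.0, 199.0], [300.0, 203.0]] []
wrist [[323.0, 144.0], [323.0, 165.0], [323.0, 188.0]] [(1896, array([320.8, 171.1]), array([305, 137,  33,  67], dtype=int32))]
side (np.int64(21), np.int64(24))
[ 7.3 11.8]
[ 7.9 11.9]
top (np.int64(60), np.int64(57))
[11.6 11.9]
[11.5 12.1]
```

```bash
python3 - <<'E'
from h import *
inf=cams.camera_info("wrist");r=frame(0,np.radians(7));a=np.linspace(0,6.28,60)
for o in([.65,.0545,.144],[.649,.0545,.144]):
  for d in(0,2,4,8):
    f=lambda R,z:proj("wrist",[np.array(o)+r@np.array([R*np.cos(t),R*np.sin(t),z+d])/1 for t in a] if 0 else [np.array(o)+r@(np.array([R*np.cos(t),R*np.sin(t),z+d])/1e3) for t in a],inf)
    k=np.r_[f(10,5),f(10,47)];q=np.r_[f(13,0),f(13,5)];print(o[0],d,"knob v",k[:,1].min().round(1),k[:,1].max().round(1),"w",np.ptp(k[:,0]).round(1),"flange vmin",q[:,1].min().round(1))
im=cv2.imread("pics/w5.png");im=cv2.imread("pics/wrist9.png");print(im[120:150:2,321].tolist())
E
```

```text
0.65 0 knob v 130.2 201.6 w 36.0 flange vmin 121.3
0.65 2 knob v 132.0 204.0 w 36.2 flange vmin 123.1
0.65 4 knob v 133.9 206.4 w 36.4 flange vmin 124.9
0.65 8 knob v 137.8 211.2 w 36.8 flange vmin 128.6
0.649 0 knob v 131.8 203.3 w 35.9 flange vmin 122.9
0.649 2 knob v 133.7 205.7 w 36.1 flange vmin 124.8
0.649 4 knob v 135.6 208.1 w 36.3 flange vmin 126.6
0.649 8 knob v 139.5 213.0 w 36.8 flange vmin 130.4
[[127, 127, 131], [127, 128, 131], [127, 127, 130], [123, 122, 126], [120, 121, 124], [123, 123, 127], [130, 129, 132], [127, 126, 131], [84, 86, 129], [38, 40, 133], [35, 38, 132], [35, 39, 132], [37, 40, 133], [37, 39, 133], [36, 38, 132]]
```

```bash
python3 -c "
from cell import env
print(env.sign_off())"
```

```text
the job is handed in; nothing more can be done
None
```

The strap is swung into line, the red-knobbed pin is pushed through all three holes to a firm stop at flange depth (camera check good to about 2 mm), the gripper has let go, and the job was handed in at about 17 s; the white-knobbed pin has not moved, and I never went near the bin, wrench or can.

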